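# Push the glaze tub along the fence and bed it against the sprung foot

## Task

Slide the round glaze tub across the bench to the wooden fence, getting it against the fence before it passes the fence's dark mark, then push it along the fence, touching it all the way and without lifting it, up to the sprung rubber foot of the stop. Feel for the foot and bed the tub against it with a steady push of about 12 N, held for about a second, then let go gently and leave the tub standing against both fence and foot. Never press the tub harder than 20 N on fence or foot, and leave the bowl, the square vase and the clay pumpkin where they are.

Things in the scene. Friction and masses are not known exactly. Their poses are not given: they have to be found in the camera images.
- tub: white round closed tub, flat lid, 96 mm diameter, 60 mm high, about 0.35 kg (0.28 to 0.46), loose on the bench, too wide for the gripper: push it from the side. Origin: centre of its underside, z up; yaw means nothing. Starts 25 to 55 mm clear of the fence, before the mark. Smooth plastic: friction about 0.3 on everything, so it slides on the bench with 0.6 to 2 N.
- fence: straight wooden fence fixed to the bench, 18 mm thick (x), 480 mm long (y), 40 mm high. Origin: centre of its underside. Working face at x = +9 mm: a tub touching it has its centre at x = 57 mm in this frame. The tub travels along the fence's +y. The mark is a thin dark line across the fence at y = -30 mm; the tub's centre must not pass it before the tub is at the fence.
- stop: wooden block fixed across the +y end of the lane, 90 (x) by 40 (y) by 50 mm high, axes parallel to the fence's. Origin: centre of its underside, at x = 57 mm in the fence's frame. It carries a 12 mm steel set screw that points along -y and ends in the sprung rubber foot, square in the tub's way.
- stop_mouth (a point): where the screw leaves the block's -y face, 26 mm above the bench. The foot, a black rubber disc 30 mm wide, has its face 20 to 55 mm in -y from this point; how far is not measured and differs every time, so feel for it. Its damped spring gives under 1 N at first touch and 3 N more per mm, 9 mm travel; bottomed out it is over 25 N. Released gently, it stays in touch with the tub.
- bowl: bystander: unglazed pale bowl, 100 mm across the rim, 55 mm high, origin at the centre of its underside; out beyond the lane (fence +x side)
- vase: bystander: square grey clay vase, open on top, 75 by 75 by 100 mm high, origin at the centre of its underside; out beyond the lane (fence +x side)
- pumpkin: bystander: small clay pumpkin, 78 mm in diameter, 64 mm high with its stem, origin at the centre of its underside; beyond the stop

How it is judged:
On the way, in this order (a step that is already met when the one before it is completed fails the run):
1. the tub stands against the fence (within 4 mm) before its centre has passed the mark (x of tub in the frame of fence below 0.061 m and y of tub in the frame of fence below -0.03 m), for 0.1 s.
2. the tub, within 4 mm of the fence, is pressed on the sprung foot with 4 to 20 N for 0.4 s (x of tub in the frame of fence below 0.061 m and contact force between tub and stop between 4 and 20 N), for 0.4 s.
At the end, for the whole second after the job is handed in: the tub stands upright and at rest on the bench, within 4 mm of the fence's face and touching the sprung foot (x of tub in the frame of fence between 0.05 and 0.061 m and contact force between tub and stop above 0.1 N and linear speed of tub below 0.01 m/s and angle between tub's own z axis and vertical below 0.05 rad and height (world z) of tub below 0.004 m).
It fails at once if past the mark the tub came more than 8 mm off the fence (y of tub in the frame of fence above -0.03 m and x of tub in the frame of fence above 0.065 m).
It fails at once if the tub was pressed on the foot with more than 20 N (contact force between tub and stop above 20 N).
It fails at once if the tub was pressed on the fence with more than 20 N (contact force between tub and fence above 20 N).
It fails at once if the tub was lifted or tipped (height (world z) of tub above 0.008 m or angle between tub's own z axis and vertical above 0.15 rad).
It fails at once if the bowl, vase or pumpkin was moved by more than 10 mm (distance of any of bowl, vase, pumpkin from where it was at the start of the episode above 0.01 m).
It also fails if it takes over 64 s, if anything falls off the work surface, if the arm or the gripper's body presses on something with over 40 N, if the wrist force passes 120 N, or if a joint passes its speed limit or range.

## Robot

A 7-joint arm with a two-finger parallel gripper is mounted at the origin on the work surface. World frame = base frame: x ahead of the robot, y to its left, z up, the work surface at z = 0. Lengths are in m, angles in rad, forces in N, time in s.
With the tool pointing down it reaches from about 0.425 to 0.925 m from the base axis. Payload 6.8 kg.
Tool frame: the origin (TCP) lies on the centre line of the jaws, within the pads' length; the fingertips stand robot.tip_extent ahead of it and the grasp point (between the pads) lies 2 mm behind it (robot.tip_extent is the distance from the TCP to the fingertips, in m); x points along the fingers, z is the direction in which the jaws open and shut, and the axes are right-handed (so a half turn about x gives the same grasp; the last joint's range is limited). The gripper opens to 88 mm and grips with 3 to 60 N. Pads are 20 mm wide; open, the fingers measure 115 mm over their backs; the gripper's body (75 mm by 178 mm) begins 61 mm behind the grasp point.
Start: joints at [-1.23, 0.477, 0.022, 1.555, -0.011, 1.109, -0.083], TCP at [0.293, 0.608, 0.24] pointing down, gripper open.
Joint ranges: [-2.96, 2.96], [-0.34, 2.1], [-1.41, 1.46], [0.24, 2.44], [-1.37, 4.51], [0.17, 1.92], [-2.96, 2.96]. Speed limits (rad/s): [2.39, 2.39, 3.14, 3.14, 3.14, 3.14, 3.14].

## Interface

Orientations are given as a unit quaternion [x, y, z, w].
In Python, from cell import robot gives the robot as it stands. The module is installed in compiled form; this text tells all that it offers.
- The arm moves only by the tool drive_tool, never from a script. Its argument "moves" is a list of rows, each an object with "delta_pos": the shift along the world's x, y, z in mm, a list of three; "twist": the turn about the world's z in rad. A call has 1 to 10 rows; each row is the pose to reach, as a shift and turn from the pose commanded when the call began; what a row does not reach only later rows make up. A row lasts 1/10 s, in which the tool goes at most 50 mm and 8.59 degrees, less where a joint would pass 70% of its speed; a pose out of reach is approached as far as the arm can. A call with a gripper value outside its range is refused whole. "grip" is the finger opening in mm, from 0 to 87.8, set as the call begins (left out, the last holds). The fingers move at their own pace and stop on an object; the grip force is fixed at half the most. Time passes only in rows, so rows that repeat a pose let the fingers close. It gives the time, the measured TCP pose, the force and the opening at its end, in the units of the state.
- robot.sense(): the state, without advancing time (a new reading comes with each control period).
- robot.snapshot(name): name is "scene" or "side" or "wrist"; returns the picture (420x560x3 uint8, blue, green, red); there is no depth.
- robot.camera_info(name): a dict with "fx", "fy", "cx", "cy" (pixels), "eye" and "attitude" of the camera in the world; the wrist camera has in their place "hand_eye" (4x4, takes a point from camera to tool coordinates, whose origin is the TCP and whose axes are the tool frame's). Camera axes: x right, y down, z forward; pixel columns grow to the right and rows downward; lengths in m; the calibration is good to about 2 mm. A picture is of the moment at which its call begins: read the wrist's pose just before it. camera_info takes no time and is no camera call.
- robot.finish_job(): hands the job in, once; it reports no verdict.
The state is a dict: "t": time; "joint_positions": joint angles; "qvel": joint speeds; "effort": joint torques, N m; "ee_pos": TCP position; "eef_rot": TCP orientation; "ft_force": force on the tool from outside, world axes, zero at the start; "ft_torque": the same for the moment, N m; "width": opening from 0.0 (shut) to 1.0 (fully open).
Only numpy, scipy, OpenCV 4.12 (cv2) and the standard library are available. Lean on these libraries where they do the work, as an engineer would, in place of code of your own. Each camera call takes 0.05 s, during which the arm holds its last target.

## Working session

There is one attempt and no reset: what is moved stays moved. The work goes in short steps, Python scripts to look and compute and a tool call to move; the robot and the scene stay as the last step left them, time stands still between calls to the robot, and variables do not carry over. Pictures are saved under pics/ and viewed, and the job is handed in when it is done.

Besides the shell and the picture viewer there is one more tool, called after "Emit:" by a JSON object that holds its "name" and its "arguments". drive_tool: Moves the arm, as the interface text tells. Its arguments: {"type":"object","properties":{"moves":{"type":"array","items":{"type":"object","properties":{"delta_pos":{"type":"array","items":{"type":"number"}},"twist":{"type":"number"}}}},"grip":{"type":"number"}},"required":["moves"]}

```bash
mkdir -p pics
python3 - <<'E'
from cell import robot
import cv2
s=robot.sense(); print(s, robot.tip_extent)
for n in("scene","side","wrist"):
    print(n,robot.camera_info(n)); cv2.imwrite(f"pics/{n}0.png",robot.snapshot(n))
E
```

```text
{'t': 0.0, 'joint_positions': array([-1.23008112,  0.47779565,  0.02232721,  1.55641004, -0.01150826,
        1.1092687 , -0.08309109]), 'qvel': array([-0.0005954 ,  0.00103752, -0.00081721,  0.00142323, -0.00030269,
        0.00073362, -0.00045492]), 'effort': array([-1.00677735e-03, -5.82846701e+01,  1.53415650e+00, -2.72608316e+01,
       -5.43847599e-02,  1.69548823e-02,  1.62556112e-04]), 'ee_pos': array([0.29264513, 0.60765671, 0.23870191]), 'eef_rot': array([-0.376574  ,  0.59922202,  0.37584594,  0.59821804]), 'ft_force': array([ 0.16941269, -0.27541356, -0.11336924]), 'ft_torque': array([-0.04089486, -0.04591301, -0.01994689]), 'width': 1.0034035193774888} 0.017
scene {'fx': 437.12239845651504, 'fy': 437.12239845651504, 'cx': 281.3237579850043, 'cy': 213.00208842756157, 'eye': array([1.22734386, 0.25393867, 0.53531759]), 'attitude': array([ 0.55915745,  0.69929626, -0.34189494, -0.28536912])}
side {'fx': 543.0411023771328, 'fy': 543.0411023771328, 'cx': 290.65165771714163, 'cy': 201.13937465720704, 'eye': array([ 0.22402412, -0.63521574,  0.88638973]), 'attitude': array([ 0.90906059, -0.1946088 ,  0.08422391, -0.3586678 ])}
wrist {'fx': 313.15255945427157, 'fy': 313.15255945427157, 'cx': 277.17236390189413, 'cy': 208.93557014609556, 'hand_eye': array([[-3.89145825e-04, -2.85775007e-01,  9.58296663e-01,
        -1.45003556e-01],
       [-1.42536233e-03, -9.58295603e-01, -2.85775270e-01,
         7.76609840e-02],
       [ 9.99998908e-01, -1.47712822e-03, -3.44161977e-05,
         1.23850995e-03],
       [ 0.00000000e+00,  0.00000000e+00,  0.00000000e+00,
         1.00000000e+00]])}
```

View pics/scene0.png

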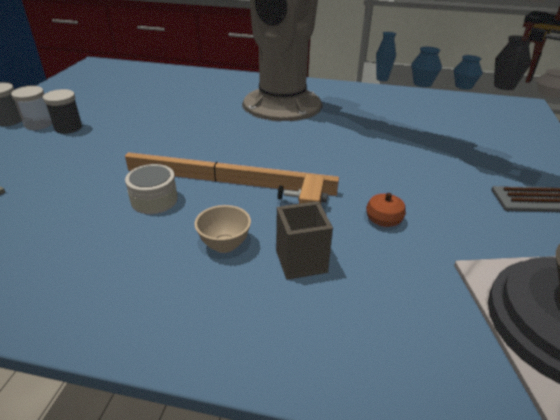

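View pics/side0.png

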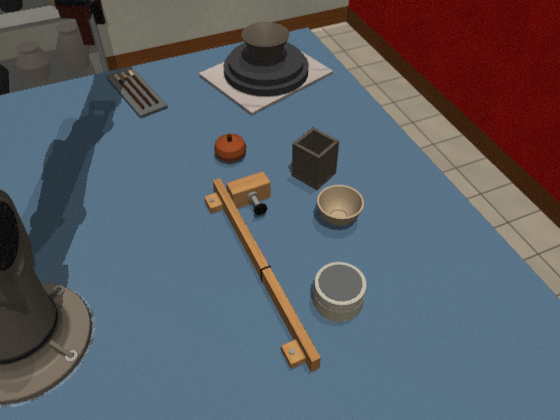

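View pics/wrist0.png

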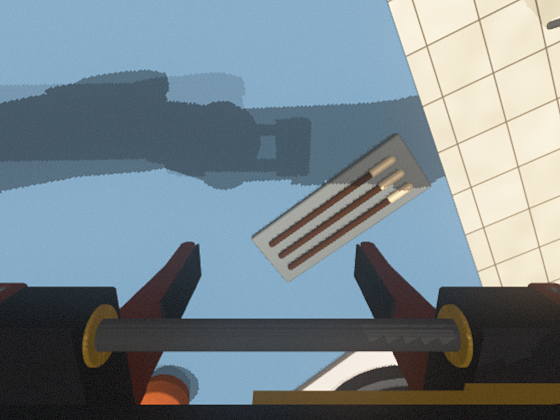

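The scene and side views show the fence, with its mark near side px (265,272). The tub is at (340,290) in the side view, the foot at (260,208), the bowl at (340,207), the vase at (315,160) and the pumpkin at (230,148). I'll enlarge crops to get accurate pixel positions.

Run:
```python
import cv2
a=cv2.imread("pics/side0.png")[170:380,190:390]; cv2.imwrite("pics/side0z.png",cv2.convertScaleAbs(cv2.resize(a,None,fx=2.8,fy=2.8,interpolation=cv2.INTER_CUBIC),alpha=1.5))
a=cv2.imread("pics/scene0.png")[140:290,110:360]; cv2.imwrite("pics/scene0z.png",cv2.convertScaleAbs(cv2.resize(a,None,fx=3.2,fy=3.2,interpolation=cv2.INTER_CUBIC),alpha=1.5))
```

```text
(no output)
```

View pics/side0z.png

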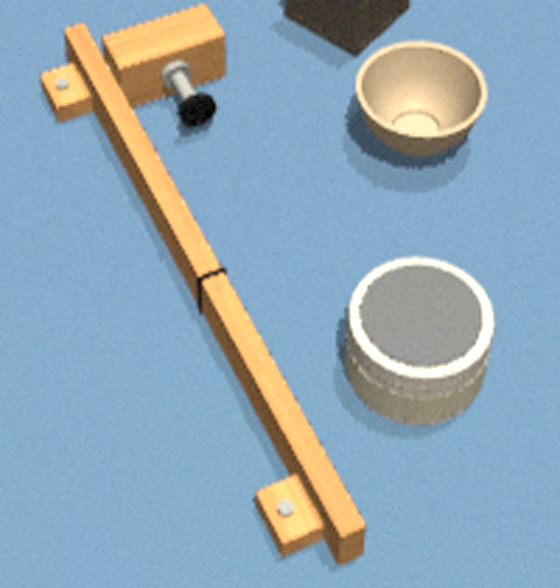

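View pics/scene0z.png

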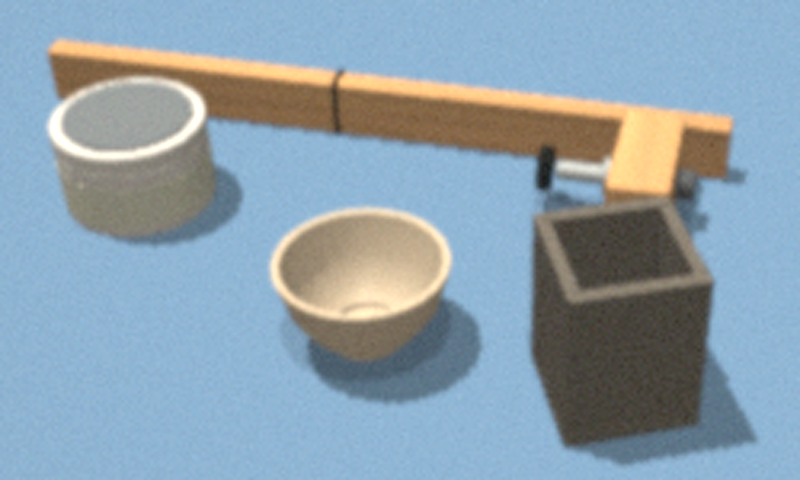

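```bash
cat > h.py <<'E'
from cell import robot
import numpy as np
from scipy.spatial.transform import Rotation as R
def px(n,u,v,z):
    c=robot.camera_info(n); d=R.from_quat(c["attitude"]).as_matrix()@np.array([(u-c["cx"])/c["fx"],(v-c["cy"])/c["fy"],1.])
    return c["eye"]+d*(z-c["eye"][2])/d[2]
def proj(n,p):
    c=robot.camera_info(n); q=R.from_quat(c["attitude"]).as_matrix().T@(np.array(p)-c["eye"])
    return c["cx"]+c["fx"]*q[0]/q[2], c["cy"]+c["fy"]*q[1]/q[2]
E
python3 - <<'E'
from h import *
S=lambda x,y,z:px("side",190+x/2.8,170+y/2.8,z)
C=lambda x,y,z:px("scene",110+x/3.2,140+y/3.2,z)
np.set_printoptions(precision=4,suppress=True)
P={}
for k,x,y,z in [("farL",66,30,.04),("farR",85,25,.04),("nearL",337,529,.04),("nearR",364,521,.04),("markR",226,270,.04),("markL",201,279,.04),("blkA",104,40,.05),("blkB",208,5,.05),("blkC",225,38,.05),("blkD",108,73,.05),("foot",198,109,.026),("tub",421,318,.06),("tubL",349,318,.06),("tubR",493,318,.06),("bowl rim",421,98,.055)]:
    P[k]=S(x,y,z);print(k,P[k][:2])
print("scene")
for k,x,y,z in [("nearface",50,45+5,.04),("farface",730,120,.04),("mark",338,75,.04),("tub",130,118,.06),("foot",546,167,.026),("bowl",361,264,.055),("blkA",608,193,.05),("blkB",675,193,.05)]:
    print(k,C(x,y,z)[:2])
L=(P["farR"]-P["nearR"])[:2];print(np.linalg.norm(L),np.degrees(np.arctan2(L[1],L[0])))
L=(P["farL"]-P["nearL"])[:2];print(np.linalg.norm(L),np.degrees(np.arctan2(L[1],L[0])))
E
```

```text
farL [0.4337 0.2094]
farR [0.4493 0.2087]
nearL [ 0.4436 -0.2604]
nearR [ 0.4607 -0.2624]
markR [ 0.4577 -0.0569]
markL [ 0.4392 -0.057 ]
blkA [0.4546 0.1771]
blkB [0.5435 0.181 ]
blkC [0.5414 0.1414]
blkD [0.4453 0.1425]
foot [0.5015 0.1012]
tub [ 0.5536 -0.1579]
tubL [ 0.5105 -0.1387]
tubR [ 0.5967 -0.177 ]
bowl rim [0.6486 0.0196]
scene
nearface [ 0.4588 -0.2619]
farface [0.4363 0.2138]
mark [ 0.4431 -0.0554]
tub [ 0.5556 -0.1516]
foot [0.4985 0.1032]
bowl [0.6565 0.0328]
blkA [0.551  0.1523]
blkB [0.5416 0.1914]
0.47125141027070533 91.39040907339052
0.4699336481173651 91.20484110326659
```

Run:
```python
from h import *
from scipy.optimize import least_squares
S=lambda x,y:("side",190+x/2.8,170+y/2.8)
C=lambda x,y:("scene",110+x/3.2,140+y/3.2)
a,h=.009,.24
obs=[(S(66,30),-a,h,.04),(S(85,25),a,h,.04),(S(337,529),-a,-h,.04),(S(364,521),a,-h,.04),(S(226,270),a,-.03,.04),(S(201,279),-a,-.03,.04),
(C(338,77),a,-.03,.04),(C(338,132),a,-.03,0),(C(732,120),a,h,.04),(C(727,178),a,h,0),(C(50,47),a,-h,.04)]
blk=[(S(104,40),-.045,.02,.05),(S(208,5),.045,.02,.05),(S(225,38),.045,-.02,.05),(S(108,73),-.045,-.02,.05),(C(608,193),.045,-.02,.05),(C(675,193),.045,.02,.05),(C(620,110),-.045,-.02,.05),(C(685,112),-.045,.02,.05)]
def W(q,x,y,z):
    c,s=np.cos(q[2]),np.sin(q[2]);return [q[0]+c*x-s*y,q[1]+s*x+c*y,z]
def res(q):
    r=[]
    for o,x,y,z in obs: u,v=proj(o[0],W(q,x,y,z)); r+=[u-o[1],v-o[2]]
    for o,x,y,z in blk: u,v=proj(o[0],W(q,x+.057,y+q[3],z)); r+=[u-o[1],v-o[2]]
    return r
f=least_squares(res,[.45,-.02,.02,.18],loss='soft_l1')
q=f.x;print(q,np.round(res(q),1))
for p in ([.5536,-.1579],[.5556,-.1516],[.5015,.1012],[.4985,.1032],[.65,.025]):
    d=np.array(p)-q[:2];c,s=np.cos(q[2]),np.sin(q[2]);print(p,[c*d[0]+s*d[1],-s*d[0]+c*d[1]])
# tub lid ellipse fit
for n,pts in(("side",[S(349,318),S(493,318),S(421,258),S(421,377)]),("scene",[C(50,122),C(207,112),C(140,78),C(125,160)])):
    def r2(t):
        e=[]
        for o in pts:
            P=px(n,o[1],o[2],.06); e.append(np.hypot(P[0]-t[0],P[1]-t[1])-.048)
        return e
    g=least_squares(r2,[.55,-.15]);print(n,g.x,g.fun)
```

```text
[ 0.44559338 -0.02413645  0.02361857  0.18771795] [-2.1 -1.4 -1.3 -2.1  0.3  2.2  0.1  0.8 -1.8 -0.8 -1.4 -0.7 -1.2  2.3
  0.1  0.5 -0.2  3.3 -0.4  0.9 -1.1  1.2 -1.9 -1.7 -1.2 -1.3  0.1 -1.6
  3.5 -1.6 -2.5 -2.6 -2.9 -0.1  0.6 -0.9 -0.7  0.7]
[0.5536, -0.1579] [np.float64(0.10481748298292101), np.float64(-0.13627696582554924)]
[0.5556, -0.1516] [np.float64(0.10696570836042844), np.float64(-0.13002595568898467)]
[0.5015, 0.1012] [np.float64(0.058851017801828984), np.float64(0.12398118309347206)]
[0.4985, 0.1032] [np.float64(0.055899087276862686), np.float64(0.1260514744197766)]
[0.65, 0.025] [np.float64(0.20551003223233752), np.float64(0.044295403394256486)]
side [ 0.55439323 -0.15610121] [-0.00081298 -0.00080316 -0.00111381 -0.00104672]
scene [ 0.55516432 -0.15252397] [-7.22053189e-05 -8.25122869e-05  1.06236848e-04  1.04265690e-04]
```

Run:
```python
from h import *
s=robot.sense();np.set_printoptions(precision=4,suppress=True)
print(s["t"],R.from_quat(s["eef_rot"]).as_matrix())
# vase top center side approx (317,143), pumpkin
print(px("side",317,143,.1),px("side",230,150,.03),px("scene",303,222,.1))
```

```text
0.15 [[-0.0005 -0.901   0.4339]
 [-0.0013  0.4339  0.901 ]
 [-1.     -0.0001 -0.0014]]
[0.6665 0.1705 0.1   ] [0.5055 0.3021 0.03  ] [0.6788 0.1782 0.1   ]
```

Emit:
{"name": "drive_tool", "arguments": {"moves": [{"delta_pos": [17, -38, 0], "twist": 0.047}, {"delta_pos": [35, -76, 0], "twist": 0.094}, {"delta_pos": [52, -114, 0], "twist": 0.141}, {"delta_pos": [70, -152, 0], "twist": 0.188}, {"delta_pos": [87, -190, 0], "twist": 0.235}, {"delta_pos": [105, -228, 0], "twist": 0.283}, {"delta_pos": [122, -266, 0], "twist": 0.33}, {"delta_pos": [140, -304, 0], "twist": 0.378}, {"delta_pos": [157, -342, 0], "twist": 0.425}, {"delta_pos": [175, -380, 0], "twist": 0.473}], "grip": 0}}

```text
t: 1.15
ee_pos: [0.4681, 0.2264, 0.2396]
eef_rot: [-0.506, 0.493, 0.507, 0.493]
ft_force: [0.3, 0.1, 0.4]
width: 0.126
```

Emit:
{"name": "drive_tool", "arguments": {"moves": [{"delta_pos": [17, -38, 0]}, {"delta_pos": [35, -76, 0]}, {"delta_pos": [52, -114, 0]}, {"delta_pos": [70, -152, 0]}, {"delta_pos": [87, -190, 0]}, {"delta_pos": [105, -228, 0]}, {"delta_pos": [122, -266, 0]}, {"delta_pos": [140, -304, 0]}, {"delta_pos": [157, -342, 0]}, {"delta_pos": [175, -380, 0]}]}}

```text
$.moves[0]: bad value
```

Emit:
{"name": "drive_tool", "arguments": {"moves": [{"delta_pos": [0, 0, 0]}, {"delta_pos": [0, 0, 0]}, {"delta_pos": [0, 0, 0]}]}}

```text
$.moves[0]: bad value
```

Run:
```python
from h import *
import cv2
s=robot.sense();np.set_printoptions(precision=4,suppress=True)
print(s["t"],s["ee_pos"],R.from_quat(s["eef_rot"]).as_matrix(),s["ft_force"],s["width"])
cv2.imwrite("pics/w1.png",robot.snapshot("wrist"))
# ray from wrist
c=robot.camera_info("wrist");H=c["hand_eye"];T=np.eye(4);T[:3,:3]=R.from_quat(s["eef_rot"]).as_matrix();T[:3,3]=s["ee_pos"];np.save("T1.npy",T@H)
```

```text
1.15 [0.4681 0.2264 0.2396] [[-0.0001 -0.9997 -0.0262]
 [ 0.     -0.0262  0.9997]
 [-1.      0.0001  0.    ]] [0.3053 0.0995 0.3756] 0.1256239396852229
```

View pics/w1.png

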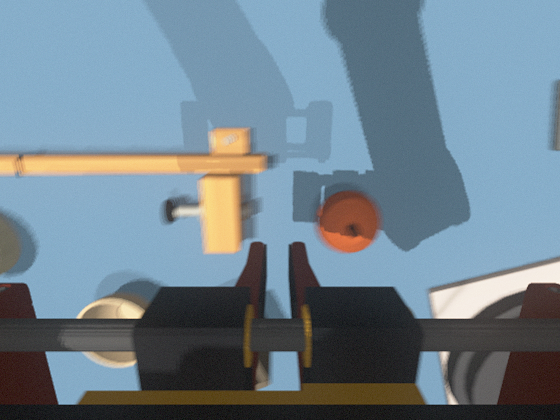

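The wrist view shows the fence end at (268,162), the stop block at (222,214) and the foot's face at about (163,210). The mark is at (17,164). The two later calls were refused because their rows had no twist.

```bash
cat >> h.py <<'E'
def wpx(T,u,v,z):
    c=robot.camera_info("wrist"); d=T[:3,:3]@np.array([(u-c["cx"])/c["fx"],(v-c["cy"])/c["fy"],1.])
    return T[:3,3]+d*(z-T[2,3])/d[2]
E
python3 - <<'E'
from h import *
np.set_printoptions(precision=4,suppress=True)
T=np.load("T1.npy")
import cv2
a=cv2.imread("pics/w1.png")[110:270,0:290]; cv2.imwrite("pics/w1z.png",cv2.convertScaleAbs(cv2.resize(a,None,fx=2.7,fy=2.7,interpolation=cv2.INTER_CUBIC),alpha=1.2))
E
```

```text
(no output)
```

View pics/w1z.png

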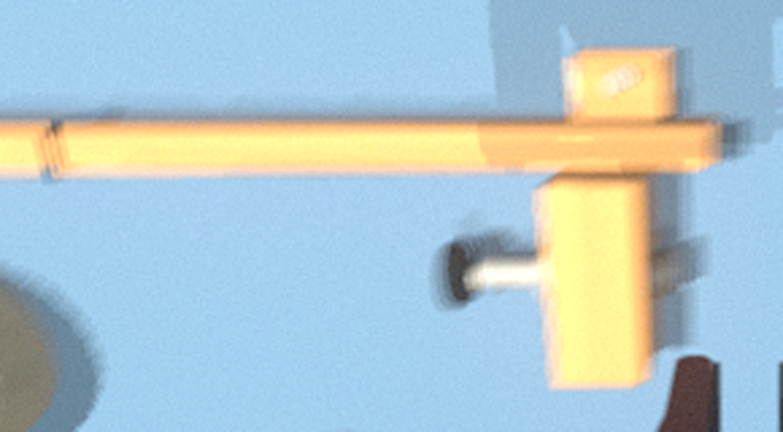

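Emit:
{"name": "drive_tool", "arguments": {"moves": [{"delta_pos": [17, -38, 0], "twist": 0}, {"delta_pos": [35, -76, 0], "twist": 0}, {"delta_pos": [52, -114, 0], "twist": 0}, {"delta_pos": [70, -152, 0], "twist": 0}, {"delta_pos": [87, -190, 0], "twist": 0}, {"delta_pos": [105, -228, 0], "twist": 0}, {"delta_pos": [122, -266, 0], "twist": 0}, {"delta_pos": [140, -304, 0], "twist": 0}, {"delta_pos": [157, -342, 0], "twist": 0}, {"delta_pos": [175, -380, 0], "twist": 0}]}}

```text
t: 2.2
ee_pos: [0.6433, -0.1531, 0.2394]
eef_rot: [-0.506, 0.494, 0.506, 0.494]
ft_force: [0.6, 0.1, -0.3]
width: 0.004
```

Emit:
{"name": "drive_tool", "arguments": {"moves": [{"delta_pos": [0, 0, 0], "twist": 0}, {"delta_pos": [0, 0, 0], "twist": 0}, {"delta_pos": [0, 0, 0], "twist": 0}]}}

```text
t: 2.5
ee_pos: [0.6427, -0.1501, 0.2393]
eef_rot: [-0.506, 0.493, 0.507, 0.494]
ft_force: [0.4, -0.0, 0.2]
width: 0.003
```

Run:
```python
from h import *
import cv2
s=robot.sense();np.set_printoptions(precision=4,suppress=True)
print(s["t"],s["ee_pos"],R.from_quat(s["eef_rot"]).as_matrix(),s["ft_force"],s["width"],s["joint_positions"])
cv2.imwrite("pics/w2.png",robot.snapshot("wrist"))
c=robot.camera_info("wrist");H=c["hand_eye"];T=np.eye(4);T[:3,:3]=R.from_quat(s["eef_rot"]).as_matrix();T[:3,3]=s["ee_pos"];np.save("T2.npy",T@H)
```

```text
2.5 [ 0.6427 -0.1501  0.2393] [[-0.0008 -0.9997 -0.0257]
 [ 0.0011 -0.0257  0.9997]
 [-1.      0.0008  0.0011]] [ 0.3786 -0.022   0.1686] 0.002937475113173011 [-0.0615  0.4615  0.2759  1.608  -0.1382  1.0922  1.8473]
```

View pics/w2.png

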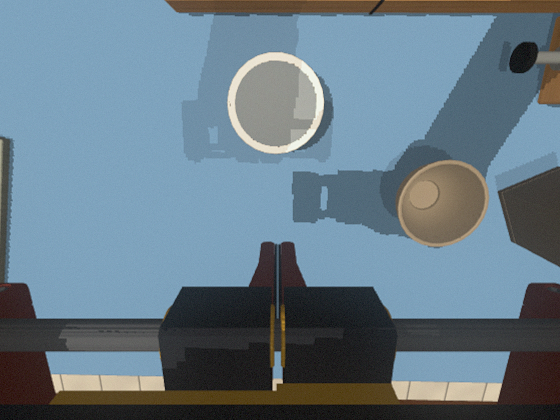

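Run:
```python
from h import *
np.set_printoptions(precision=4,suppress=True)
T=np.load("T2.npy")
for k,u,v,z in [("tub",275.5,102.5,.06),("L",228,102,.06),("R",323.5,102,.06),("T",276,52,.06),("B",276,153.5,.06),("fL",180,14,0),("fR",540,12.5,0),("mark",371,13.5,0),("foot",519,57,.026),("bowl",443,203,.055),("fend",165,1,.04)]: print(k,wpx(T,u,v,z)[:2])
```

```text
tub [ 0.5532 -0.153 ]
L [ 0.5538 -0.1996]
R [ 0.5516 -0.1059]
T [ 0.5082 -0.1535]
B [ 0.6028 -0.1513]
fL [ 0.4628 -0.2584]
fR [0.4518 0.1302]
mark [ 0.4573 -0.0522]
foot [0.5007 0.1   ]
bowl [0.6525 0.0322]
fend [ 0.4629 -0.261 ]
```

The tub is at (0.5535, -0.153) and all three cameras agree within 2 mm. The fence yaw is about 0.026. I'll descend beyond the tub.

Emit:
{"name": "drive_tool", "arguments": {"moves": [{"delta_pos": [0, -1, -30], "twist": 0}, {"delta_pos": [0, -2, -65], "twist": 0}, {"delta_pos": [0, -2, -100], "twist": 0}, {"delta_pos": [0, -2, -135], "twist": 0}, {"delta_pos": [0, -2, -165], "twist": 0}, {"delta_pos": [0, -2, -185], "twist": 0}, {"delta_pos": [0, -2, -197], "twist": 0}, {"delta_pos": [0, -2, -204], "twist": 0}, {"delta_pos": [0, -2, -204], "twist": 0}]}}

```text
t: 3.45
ee_pos: [0.6428, -0.1531, 0.0355]
eef_rot: [-0.506, 0.494, 0.506, 0.494]
ft_force: [0.0, -0.0, -0.7]
width: 0.003
```

Emit:
{"name": "drive_tool", "arguments": {"moves": [{"delta_pos": [-4, 0, 0], "twist": 0}, {"delta_pos": [-8, 0, 0], "twist": 0}, {"delta_pos": [-12, 0, 0], "twist": 0}, {"delta_pos": [-16, 0, 0], "twist": 0}, {"delta_pos": [-20, 0, 0], "twist": 0}, {"delta_pos": [-24, 0, 0], "twist": 0}, {"delta_pos": [-28, -1, 0], "twist": 0}, {"delta_pos": [-32, -1, 0], "twist": 0}, {"delta_pos": [-36, -1, 0], "twist": 0}, {"delta_pos": [-40, -1, 0], "twist": 0}]}}

```text
t: 4.45
ee_pos: [0.6029, -0.1548, 0.0358]
eef_rot: [0.506, -0.494, -0.506, -0.494]
ft_force: [1.7, 0.1, 0.9]
width: 0.004
```

Run:
```python
from h import *
import cv2
s=robot.sense();np.set_printoptions(precision=4,suppress=True)
print(s["t"],s["ee_pos"],s["ft_force"])
cv2.imwrite("pics/w3.png",robot.snapshot("side"))
```

```text
4.45 [ 0.6029 -0.1548  0.0358] [1.7105 0.1494 0.8941]
```

View pics/w3.png

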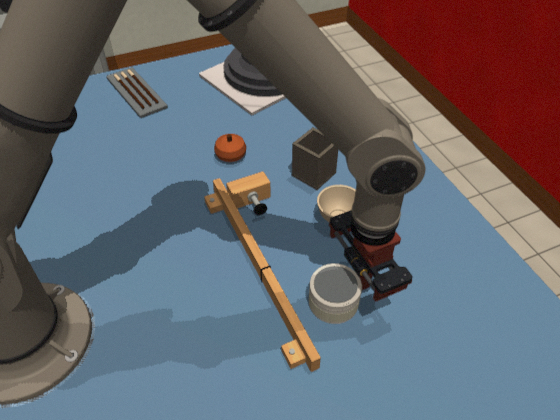

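The tub is in contact and sliding at about 1.7 N. I'll continue and then creep the last few millimetres.

Emit:
{"name": "drive_tool", "arguments": {"moves": [{"delta_pos": [-4, 0, 0], "twist": 0}, {"delta_pos": [-8, 0, 0], "twist": 0}, {"delta_pos": [-12, 0, 0], "twist": 0}, {"delta_pos": [-16, 0, 0], "twist": 0}, {"delta_pos": [-20, 0, 0], "twist": 0}, {"delta_pos": [-23, 0, 0], "twist": 0}, {"delta_pos": [-26, 0, 0], "twist": 0}, {"delta_pos": [-28, 0, 0], "twist": 0}, {"delta_pos": [-29, 0, 0], "twist": 0}, {"delta_pos": [-30, 0, 0], "twist": 0}]}}

```text
t: 5.5
ee_pos: [0.573, -0.1548, 0.0358]
eef_rot: [0.506, -0.494, -0.506, -0.494]
ft_force: [2.4, 0.1, 0.4]
width: 0.008
```

Emit:
{"name": "drive_tool", "arguments": {"moves": [{"delta_pos": [-0.7, 0, 0], "twist": 0}, {"delta_pos": [-1.4, 0, 0], "twist": 0}, {"delta_pos": [-2, 0, 0], "twist": 0}]}}

```text
t: 5.8
ee_pos: [0.571, -0.1548, 0.0357]
eef_rot: [0.506, -0.494, -0.506, -0.494]
ft_force: [2.0, 0.1, 2.3]
width: 0.005
```

Emit:
{"name": "drive_tool", "arguments": {"moves": [{"delta_pos": [-0.7, 0, 0], "twist": 0}, {"delta_pos": [-1.4, 0, 0], "twist": 0}, {"delta_pos": [-2, 0, 0], "twist": 0}]}}

```text
t: 6.1
ee_pos: [0.5688, -0.1549, 0.0357]
eef_rot: [0.506, -0.494, -0.506, -0.494]
ft_force: [2.0, 0.4, 1.9]
width: 0.003
```

Emit:
{"name": "drive_tool", "arguments": {"moves": [{"delta_pos": [-0.5, 0, 0], "twist": 0}, {"delta_pos": [-1, 0, 0], "twist": 0}]}}

```text
t: 6.3
ee_pos: [0.5678, -0.1548, 0.0357]
eef_rot: [-0.506, 0.494, 0.506, 0.494]
ft_force: [1.8, -0.1, 2.1]
width: 0.007
```

Emit:
{"name": "drive_tool", "arguments": {"moves": [{"delta_pos": [-0.5, 0, 0], "twist": 0}, {"delta_pos": [-1, 0, 0], "twist": 0}]}}

```text
t: 6.5
ee_pos: [0.5668, -0.1548, 0.0357]
eef_rot: [-0.506, 0.494, 0.506, 0.494]
ft_force: [2.6, -0.9, 0.5]
width: 0.008
```

Run:
```python
from h import *
import cv2
s=robot.sense()
a=robot.snapshot("side")[170:380,190:390]; cv2.imwrite("pics/s4.png",cv2.convertScaleAbs(cv2.resize(a,None,fx=2.8,fy=2.8,interpolation=cv2.INTER_CUBIC),alpha=1.5))
```

```text
(no output)
```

View pics/s4.png

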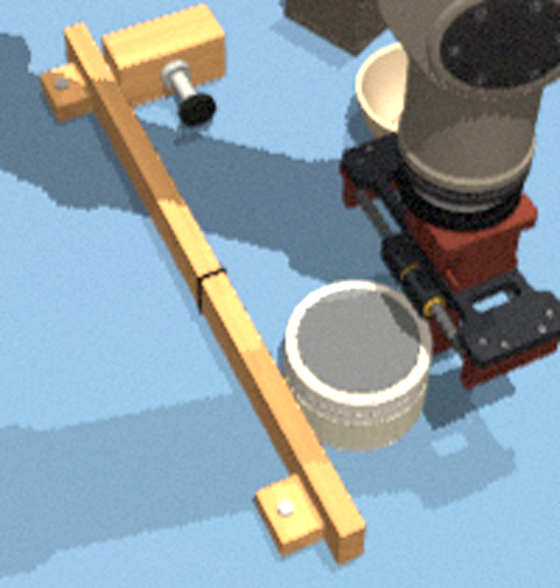

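The tub, with its lid at about (358,345) in the crop, is next to the fence. There's no force jump yet, so I'll keep creeping.

Emit:
{"name": "drive_tool", "arguments": {"moves": [{"delta_pos": [-0.5, 0, 0], "twist": 0}, {"delta_pos": [-1, 0, 0], "twist": 0}]}}

```text
t: 6.75
ee_pos: [0.5658, -0.1548, 0.0356]
eef_rot: [-0.506, 0.494, 0.506, 0.494]
ft_force: [2.6, -0.0, 1.4]
width: 0.008
```

Emit:
{"name": "drive_tool", "arguments": {"moves": [{"delta_pos": [-0.4, 0, 0], "twist": 0}, {"delta_pos": [-0.8, 0, 0], "twist": 0}]}}

```text
t: 6.95
ee_pos: [0.565, -0.1548, 0.0356]
eef_rot: [-0.506, 0.494, 0.506, 0.494]
ft_force: [2.6, 0.4, 0.7]
width: 0.005
```

Emit:
{"name": "drive_tool", "arguments": {"moves": [{"delta_pos": [-0.4, 0, 0], "twist": 0}, {"delta_pos": [-0.8, 0, 0], "twist": 0}]}}

```text
t: 7.15
ee_pos: [0.5648, -0.1548, 0.0357]
eef_rot: [0.506, -0.494, -0.506, -0.494]
ft_force: [5.0, -0.9, -1.0]
width: 0.007
```

Emit:
{"name": "drive_tool", "arguments": {"moves": [{"delta_pos": [-0.4, 0, 0], "twist": 0}, {"delta_pos": [-0.8, 0, 0], "twist": 0}]}}

```text
t: 7.35
ee_pos: [0.5648, -0.1547, 0.0359]
eef_rot: [0.507, -0.493, -0.505, -0.494]
ft_force: [5.7, -0.4, -0.9]
width: 0.004
```

Emit:
{"name": "drive_tool", "arguments": {"moves": [{"delta_pos": [-0.3, 0, 0], "twist": 0}, {"delta_pos": [-0.6, 0, 0], "twist": 0}]}}

```text
t: 7.55
ee_pos: [0.5647, -0.1546, 0.0361]
eef_rot: [0.507, -0.493, -0.505, -0.495]
ft_force: [7.5, -0.4, -0.4]
width: 0.001
```

The tub met the fence with the tool at x≈0.565, and the force rose to 7.5 N. I'll back off and turn to get behind the tub, with the face 25° into the fence.

Emit:
{"name": "drive_tool", "arguments": {"moves": [{"delta_pos": [2, 0, 0], "twist": 0}, {"delta_pos": [5, 0, 0], "twist": 0}, {"delta_pos": [12, 0, 0], "twist": 0}, {"delta_pos": [27, 0, 0], "twist": -0.1}, {"delta_pos": [42, -10, 0], "twist": -0.24}, {"delta_pos": [47, -25, 0], "twist": -0.38}, {"delta_pos": [47, -42, 0], "twist": -0.52}, {"delta_pos": [47, -60, 0], "twist": -0.66}, {"delta_pos": [47, -75, 0], "twist": -0.8}, {"delta_pos": [47, -82, 0], "twist": -0.94}]}}

```text
t: 8.55
ee_pos: [0.609, -0.2388, 0.0354]
eef_rot: [-0.225, 0.671, 0.225, 0.67]
ft_force: [-0.3, 0.7, 0.8]
width: 0.005
```

Emit:
{"name": "drive_tool", "arguments": {"moves": [{"delta_pos": [-3, 0, 0], "twist": -0.1}, {"delta_pos": [-13, 0, 0], "twist": -0.194}, {"delta_pos": [-28, 1, 0], "twist": -0.194}, {"delta_pos": [-43, 4, 0], "twist": -0.194}, {"delta_pos": [-56, 6, 0], "twist": -0.194}, {"delta_pos": [-65, 8, 0], "twist": -0.194}, {"delta_pos": [-69, 10, 0], "twist": -0.194}, {"delta_pos": [-69, 10, 0], "twist": -0.194}]}}

```text
t: 9.35
ee_pos: [0.5406, -0.2265, 0.0356]
eef_rot: [-0.161, 0.689, 0.162, 0.688]
ft_force: [0.3, 0.6, -1.1]
width: 0.005
```

Run:
```python
from h import *
import cv2
s=robot.sense();np.set_printoptions(precision=4,suppress=True)
M=R.from_quat(s["eef_rot"]).as_matrix()
print(s["t"],s["ee_pos"],M,s["ft_force"])
T=np.eye(4);T[:3,:3]=M;T[:3,3]=s["ee_pos"];np.save("T5.npy",T@robot.camera_info("wrist")["hand_eye"])
cv2.imwrite("pics/w5.png",robot.snapshot("wrist"))
a=robot.snapshot("side")[170:380,190:390]; cv2.imwrite("pics/s5.png",cv2.convertScaleAbs(cv2.resize(a,None,fx=2.8,fy=2.8,interpolation=cv2.INTER_CUBIC),alpha=1.5))
```

```text
9.35 [ 0.5406 -0.2265  0.0356] [[-0.0005 -0.4449  0.8956]
 [ 0.0005  0.8956  0.4449]
 [-1.      0.0007 -0.0002]] [ 0.3205  0.5633 -1.1117]
```

View pics/s5.png

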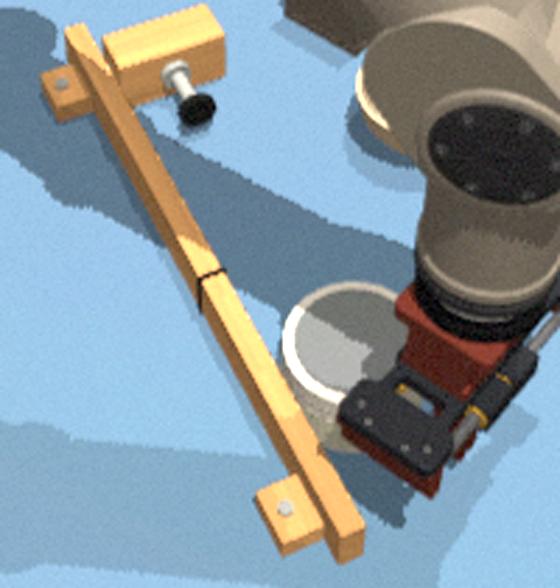

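View pics/w5.png

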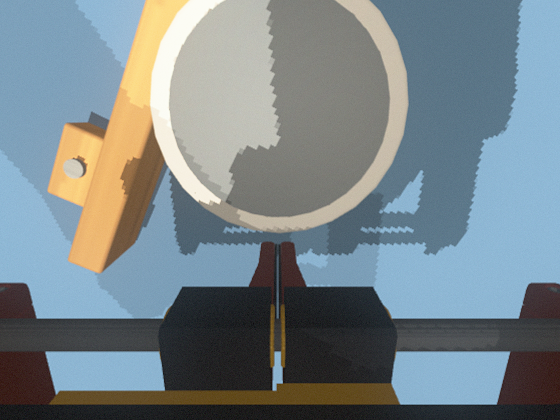

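The tub sits against the fence (lid centre at about (280,95) in the wrist view) and square in front of the fingers, with a gap of about 21 mm. I'll push along the fence direction (-0.026, 1).

Emit:
{"name": "drive_tool", "arguments": {"moves": [{"delta_pos": [-0.1, 5, 0], "twist": 0}, {"delta_pos": [-0.3, 10, 0], "twist": 0}, {"delta_pos": [-0.4, 14, 0], "twist": 0}, {"delta_pos": [-0.4, 17, 0], "twist": 0}, {"delta_pos": [-0.5, 19, 0], "twist": 0}, {"delta_pos": [-0.5, 21, 0], "twist": 0}, {"delta_pos": [-0.6, 23, 0], "twist": 0}, {"delta_pos": [-0.7, 25, 0], "twist": 0}, {"delta_pos": [-0.7, 27, 0], "twist": 0}, {"delta_pos": [-0.8, 30, 0], "twist": 0}]}}

```text
t: 10.45
ee_pos: [0.5412, -0.1976, 0.0361]
eef_rot: [-0.162, 0.688, 0.161, 0.689]
ft_force: [3.5, -3.3, -0.6]
width: 0.004
```

Emit:
{"name": "drive_tool", "arguments": {"moves": [{"delta_pos": [-0.1, 3, 0], "twist": 0}, {"delta_pos": [-0.2, 6, 0], "twist": 0}, {"delta_pos": [-0.3, 10, 0], "twist": 0}, {"delta_pos": [-0.4, 14, 0], "twist": 0}, {"delta_pos": [-0.5, 18, 0], "twist": 0}, {"delta_pos": [-0.6, 22, 0], "twist": 0}, {"delta_pos": [-0.7, 26, 0], "twist": 0}, {"delta_pos": [-0.8, 30, 0], "twist": 0}, {"delta_pos": [-0.9, 34, 0], "twist": 0}, {"delta_pos": [-1, 38, 0], "twist": 0}]}}

```text
t: 11.45
ee_pos: [0.5403, -0.1592, 0.0361]
eef_rot: [-0.162, 0.688, 0.161, 0.689]
ft_force: [4.7, -3.1, -1.0]
width: 0.006
```

```bash
cat > look.py <<'E'
from h import *
import cv2,sys
n=sys.argv[1]
s=robot.sense();np.set_printoptions(precision=4,suppress=True)
print(s["t"],s["ee_pos"],s["ft_force"])
w=robot.snapshot("wrist"); cv2.imwrite(f"pics/w{n}.png",w)
a=robot.snapshot("side")[170:380,190:390]; cv2.imwrite(f"pics/s{n}.png",cv2.convertScaleAbs(cv2.resize(a,None,fx=2.8,fy=2.8,interpolation=cv2.INTER_CUBIC),alpha=1.5))
E
python3 look.py 6
```

```text
11.45 [ 0.5403 -0.1592  0.0361] [ 4.7436 -3.0631 -0.9965]
```

View pics/w6.png

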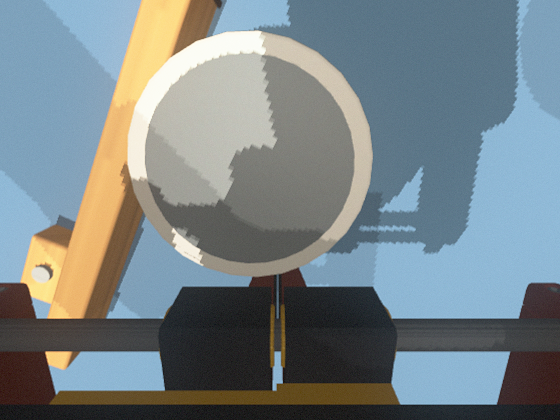

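The force is leaning too far into the fence (fx/fy≈1.5) because the contact has wandered to the finger's corner. I'll fix that now, before the mark, and measure the tub again first.

Run:
```python
from h import *
s=robot.sense();T=np.eye(4);T[:3,:3]=R.from_quat(s["eef_rot"]).as_matrix();T[:3,3]=s["ee_pos"];T=T@robot.camera_info("wrist")["hand_eye"]
np.set_printoptions(precision=4,suppress=True)
for u,v in((250,154),(128,154),(372,154),(250,31),(250,277)): print(wpx(T,u,v,.06))
for u,v in((261,245),(294,245),(270,243),(285,243)): print("tip",wpx(T,u,v,.018))
```

```text
[ 0.503  -0.1046  0.06  ]
[ 0.4612 -0.1253  0.06  ]
[ 0.5449 -0.0838  0.06  ]
[ 0.4853 -0.0665  0.06  ]
[ 0.5252 -0.1522  0.06  ]
tip [ 0.529  -0.1538  0.018 ]
tip [ 0.5456 -0.1456  0.018 ]
tip [ 0.533  -0.1505  0.018 ]
tip [ 0.5406 -0.1468  0.018 ]
```

View pics/s6.png

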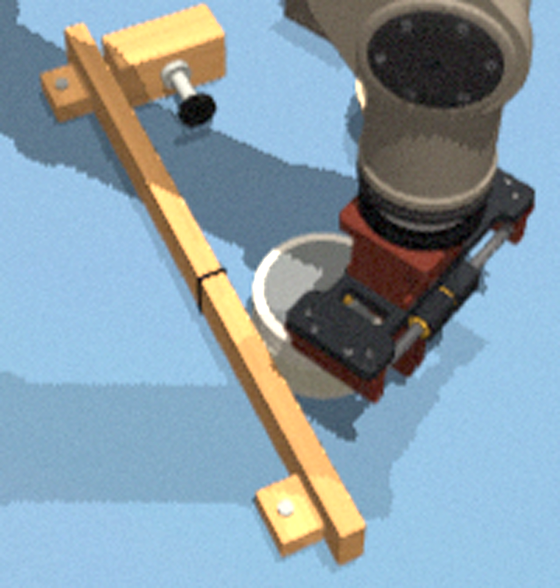

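Emit:
{"name": "drive_tool", "arguments": {"moves": [{"delta_pos": [1, -3, 0], "twist": 0}, {"delta_pos": [3, -8, 0], "twist": 0}, {"delta_pos": [0, -16, 0], "twist": -0.05}, {"delta_pos": [-5, -22, 0], "twist": -0.12}, {"delta_pos": [-12, -23, 0], "twist": -0.18}, {"delta_pos": [-18, -23, 0], "twist": -0.227}, {"delta_pos": [-20, -23, 0], "twist": -0.227}, {"delta_pos": [-20, -23, 0], "twist": -0.227}]}}

```text
t: 12.35
ee_pos: [0.5184, -0.1822, 0.0355]
eef_rot: [-0.082, 0.703, 0.082, 0.702]
ft_force: [-0.0, 0.1, 0.1]
width: 0.003
```

```bash
python3 look.py 7
python3 - <<'E'
from h import *
s=robot.sense();print(R.from_quat(s["eef_rot"]).as_matrix().round(3))
E
```

```text
12.35 [ 0.5184 -0.1822  0.0355] [-0.0149  0.0605  0.1354]
[[ 0.    -0.232  0.973]
 [ 0.     0.973  0.232]
 [-1.     0.     0.   ]]
```

View pics/w7.png

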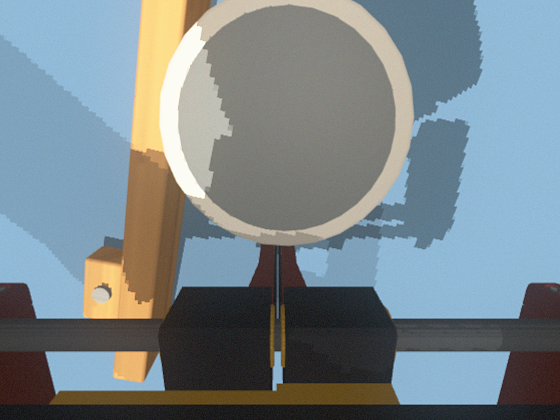

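The tub's lid centre is at about (286,118). The contact should end up centred on the face at roughly 12°, so I'll push again.

Emit:
{"name": "drive_tool", "arguments": {"moves": [{"delta_pos": [-0.1, 5, 0], "twist": 0}, {"delta_pos": [-0.2, 9, 0], "twist": 0}, {"delta_pos": [-0.3, 12, 0], "twist": 0}, {"delta_pos": [-0.4, 14, 0], "twist": 0}, {"delta_pos": [-0.4, 16, 0], "twist": 0}, {"delta_pos": [-0.5, 18, 0], "twist": 0}, {"delta_pos": [-0.5, 20, 0], "twist": 0}, {"delta_pos": [-0.6, 22, 0], "twist": 0}, {"delta_pos": [-0.6, 24, 0], "twist": 0}, {"delta_pos": [-0.7, 26, 0], "twist": 0}]}}

```text
t: 13.45
ee_pos: [0.5187, -0.1559, 0.0358]
eef_rot: [-0.083, 0.702, 0.082, 0.702]
ft_force: [1.9, -2.8, -1.4]
width: 0.007
```

Emit:
{"name": "drive_tool", "arguments": {"moves": [{"delta_pos": [-0.1, 3, 0], "twist": 0}, {"delta_pos": [-0.2, 6, 0], "twist": 0}, {"delta_pos": [-0.3, 9, 0], "twist": 0}, {"delta_pos": [-0.3, 12, 0], "twist": 0}, {"delta_pos": [-0.4, 15, 0], "twist": 0}]}}

```text
t: 13.95
ee_pos: [0.518, -0.1407, 0.0357]
eef_rot: [-0.083, 0.702, 0.082, 0.702]
ft_force: [1.4, -3.0, 1.4]
width: 0.004
```

```bash
python3 look.py 8
```

```text
13.95 [ 0.518  -0.1407  0.0357] [ 1.4344 -2.9578  1.4173]
```

View pics/w8.png

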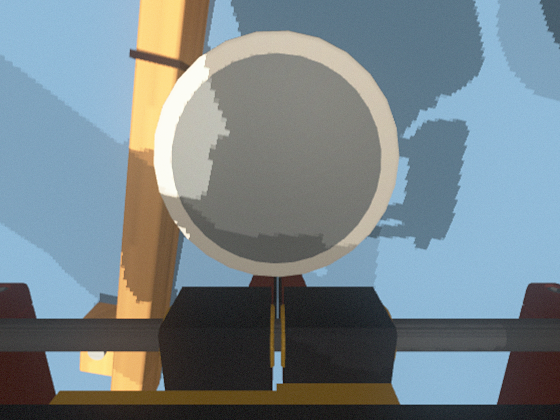

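The contact is centred at (277,153), next to the fence, with a ratio of about 0.5. I'll carry on along the fence.

Emit:
{"name": "drive_tool", "arguments": {"moves": [{"delta_pos": [-0.1, 4, 0], "twist": 0}, {"delta_pos": [-0.2, 8, 0], "twist": 0}, {"delta_pos": [-0.3, 12, 0], "twist": 0}, {"delta_pos": [-0.4, 16, 0], "twist": 0}, {"delta_pos": [-0.5, 20, 0], "twist": 0}, {"delta_pos": [-0.6, 24, 0], "twist": 0}, {"delta_pos": [-0.7, 28, 0], "twist": 0}, {"delta_pos": [-0.8, 32, 0], "twist": 0}, {"delta_pos": [-0.9, 36, 0], "twist": 0}, {"delta_pos": [-1, 40, 0], "twist": 0}]}}

```text
t: 15.05
ee_pos: [0.5169, -0.1004, 0.0356]
eef_rot: [-0.083, 0.702, 0.083, 0.702]
ft_force: [0.0, -2.5, 0.2]
width: 0.005
```

Emit:
{"name": "drive_tool", "arguments": {"moves": [{"delta_pos": [-0.1, 4, 0], "twist": 0}, {"delta_pos": [-0.2, 8, 0], "twist": 0}, {"delta_pos": [-0.3, 12, 0], "twist": 0}, {"delta_pos": [-0.4, 16, 0], "twist": 0}, {"delta_pos": [-0.5, 20, 0], "twist": 0}, {"delta_pos": [-0.6, 24, 0], "twist": 0}, {"delta_pos": [-0.7, 28, 0], "twist": 0}, {"delta_pos": [-0.8, 32, 0], "twist": 0}, {"delta_pos": [-0.9, 36, 0], "twist": 0}, {"delta_pos": [-1, 40, 0], "twist": 0}]}}

```text
t: 16.05
ee_pos: [0.5159, -0.0605, 0.0357]
eef_rot: [-0.083, 0.702, 0.083, 0.702]
ft_force: [0.7, -0.9, -1.4]
width: 0.006
```

```bash
python3 look.py 9
```

```text
16.05 [ 0.5159 -0.0605  0.0357] [ 0.6633 -0.8856 -1.4204]
```

View pics/w9.png

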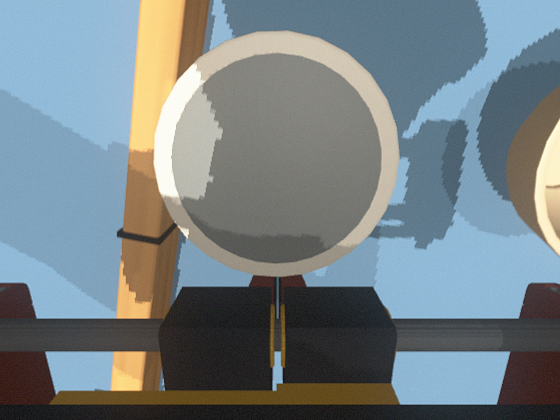

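View pics/s9.png

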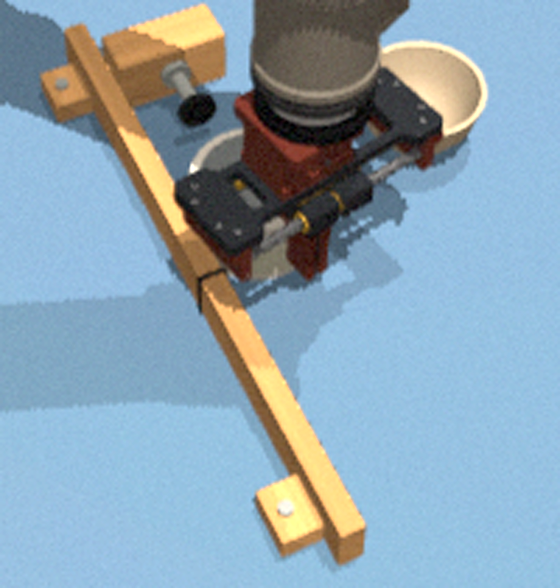

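The tub is still against the fence at the same image position, and it has passed the mark. I'll go 36 mm further, slowing down, and then feel for the foot.

Emit:
{"name": "drive_tool", "arguments": {"moves": [{"delta_pos": [-0.1, 4, 0], "twist": 0}, {"delta_pos": [-0.2, 8, 0], "twist": 0}, {"delta_pos": [-0.3, 12, 0], "twist": 0}, {"delta_pos": [-0.4, 16, 0], "twist": 0}, {"delta_pos": [-0.5, 20, 0], "twist": 0}, {"delta_pos": [-0.6, 24, 0], "twist": 0}, {"delta_pos": [-0.7, 28, 0], "twist": 0}, {"delta_pos": [-0.8, 31, 0], "twist": 0}, {"delta_pos": [-0.9, 33, 0], "twist": 0}, {"delta_pos": [-0.9, 35, 0], "twist": 0}]}}

```text
t: 17.15
ee_pos: [0.5151, -0.0257, 0.0357]
eef_rot: [-0.083, 0.702, 0.082, 0.702]
ft_force: [1.6, -1.0, -1.3]
width: 0.005
```

Emit:
{"name": "drive_tool", "arguments": {"moves": [{"delta_pos": [0, 1, 0], "twist": 0}, {"delta_pos": [-0.1, 2, 0], "twist": 0}, {"delta_pos": [-0.1, 3, 0], "twist": 0}, {"delta_pos": [-0.1, 4, 0], "twist": 0}]}}

```text
t: 17.55
ee_pos: [0.5149, -0.0219, 0.0357]
eef_rot: [-0.082, 0.702, 0.082, 0.702]
ft_force: [0.9, -1.5, -0.6]
width: 0.005
```

```bash
python3 look.py 10
```

```text
17.55 [ 0.5149 -0.0219  0.0357] [ 0.9472 -1.5169 -0.5838]
```

View pics/w10.png

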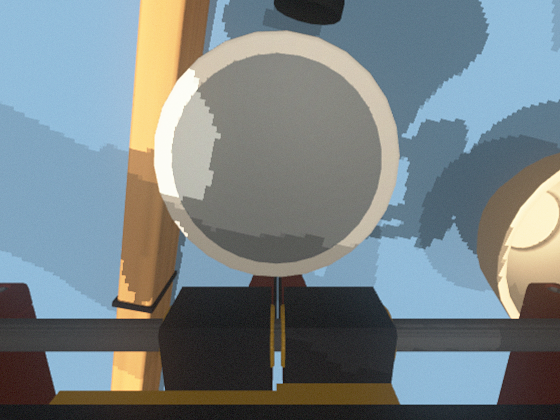

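View pics/s10.png

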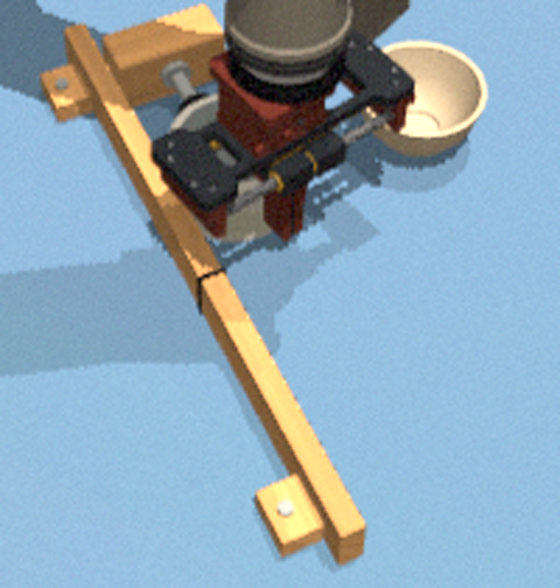

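Run:
```python
from h import *
s=robot.sense();T=np.eye(4);T[:3,:3]=R.from_quat(s["eef_rot"]).as_matrix();T[:3,3]=s["ee_pos"];T=T@robot.camera_info("wrist")["hand_eye"]
for u,v,z in((310,13,.041),(310,24,.015),(310,20,.026),(277,153.5,.06)): print(wpx(T,u,v,z).round(4))
```

```text
[0.5016 0.096  0.041 ]
[0.5035 0.0991 0.015 ]
[0.5027 0.0977 0.026 ]
[0.5011 0.0419 0.06  ]
```

The foot's face is at y≈0.097, so about 8–14 mm remains. I'll creep.

Emit:
{"name": "drive_tool", "arguments": {"moves": [{"delta_pos": [0, 1, 0], "twist": 0}, {"delta_pos": [-0.1, 2, 0], "twist": 0}, {"delta_pos": [-0.1, 3, 0], "twist": 0}, {"delta_pos": [-0.1, 4, 0], "twist": 0}]}}

```text
t: 18.05
ee_pos: [0.5148, -0.0177, 0.0357]
eef_rot: [-0.083, 0.702, 0.083, 0.702]
ft_force: [0.9, -1.6, 0.1]
width: 0.009
```

Emit:
{"name": "drive_tool", "arguments": {"moves": [{"delta_pos": [0, 0.7, 0], "twist": 0}, {"delta_pos": [0, 1.4, 0], "twist": 0}, {"delta_pos": [-0.1, 2, 0], "twist": 0}]}}

```text
t: 18.35
ee_pos: [0.5148, -0.0158, 0.0357]
eef_rot: [-0.083, 0.702, 0.083, 0.702]
ft_force: [2.1, -2.3, 0.1]
width: 0.003
```

Emit:
{"name": "drive_tool", "arguments": {"moves": [{"delta_pos": [0, 0.7, 0], "twist": 0}, {"delta_pos": [0, 1.4, 0], "twist": 0}, {"delta_pos": [-0.1, 2, 0], "twist": 0}]}}

```text
t: 18.65
ee_pos: [0.5148, -0.0138, 0.0357]
eef_rot: [-0.083, 0.702, 0.083, 0.702]
ft_force: [2.0, -2.2, -0.4]
width: 0.006
```

Emit:
{"name": "drive_tool", "arguments": {"moves": [{"delta_pos": [0, 0.5, 0], "twist": 0}, {"delta_pos": [0, 1, 0], "twist": 0}]}}

```text
t: 18.85
ee_pos: [0.5147, -0.0128, 0.0357]
eef_rot: [-0.083, 0.702, 0.083, 0.702]
ft_force: [1.2, -1.3, -1.1]
width: 0.01
```

Emit:
{"name": "drive_tool", "arguments": {"moves": [{"delta_pos": [0, 0.5, 0], "twist": 0}, {"delta_pos": [0, 1, 0], "twist": 0}]}}

```text
t: 19.05
ee_pos: [0.5147, -0.0118, 0.0357]
eef_rot: [-0.083, 0.702, 0.083, 0.702]
ft_force: [0.9, -2.3, 0.3]
width: 0.005
```

Emit:
{"name": "drive_tool", "arguments": {"moves": [{"delta_pos": [0, 0.5, 0], "twist": 0}, {"delta_pos": [0, 1, 0], "twist": 0}]}}

```text
t: 19.25
ee_pos: [0.5146, -0.0108, 0.0357]
eef_rot: [-0.082, 0.702, 0.083, 0.702]
ft_force: [1.0, -2.2, 1.2]
width: 0.007
```

Emit:
{"name": "drive_tool", "arguments": {"moves": [{"delta_pos": [0, 0.5, 0], "twist": 0}, {"delta_pos": [0, 1, 0], "twist": 0}]}}

```text
t: 19.45
ee_pos: [0.5146, -0.0098, 0.0357]
eef_rot: [-0.083, 0.702, 0.083, 0.702]
ft_force: [0.5, -2.9, 0.4]
width: 0.006
```

Emit:
{"name": "drive_tool", "arguments": {"moves": [{"delta_pos": [0, 0.5, 0], "twist": 0}, {"delta_pos": [0, 1, 0], "twist": 0}]}}

```text
t: 19.65
ee_pos: [0.5146, -0.0088, 0.0357]
eef_rot: [-0.083, 0.702, 0.083, 0.702]
ft_force: [0.7, -2.3, 0.3]
width: 0.007
```

Emit:
{"name": "drive_tool", "arguments": {"moves": [{"delta_pos": [0, 0.5, 0], "twist": 0}, {"delta_pos": [0, 1, 0], "twist": 0}]}}

```text
t: 19.85
ee_pos: [0.5146, -0.0078, 0.0357]
eef_rot: [-0.083, 0.702, 0.083, 0.702]
ft_force: [0.4, -2.0, 0.4]
width: 0.007
```

Emit:
{"name": "drive_tool", "arguments": {"moves": [{"delta_pos": [0, 0.5, 0], "twist": 0}, {"delta_pos": [0, 1, 0], "twist": 0}]}}

```text
t: 20.05
ee_pos: [0.5146, -0.0068, 0.0357]
eef_rot: [-0.082, 0.702, 0.083, 0.702]
ft_force: [1.3, -1.9, 0.7]
width: 0.003
```

Emit:
{"name": "drive_tool", "arguments": {"moves": [{"delta_pos": [-0.1, 0.5, 0], "twist": 0}, {"delta_pos": [-0.2, 1, 0], "twist": 0}]}}

```text
t: 20.25
ee_pos: [0.5146, -0.0062, 0.0357]
eef_rot: [-0.083, 0.702, 0.082, 0.702]
ft_force: [1.4, -4.0, -0.1]
width: 0.008
```

Emit:
{"name": "drive_tool", "arguments": {"moves": [{"delta_pos": [0, 0.5, 0], "twist": 0}, {"delta_pos": [0, 1, 0], "twist": 0}]}}

```text
t: 20.45
ee_pos: [0.5146, -0.0055, 0.0357]
eef_rot: [-0.083, 0.702, 0.082, 0.702]
ft_force: [1.2, -5.8, 0.8]
width: 0.004
```

Emit:
{"name": "drive_tool", "arguments": {"moves": [{"delta_pos": [0, 0.5, 0], "twist": 0}, {"delta_pos": [0, 1, 0], "twist": 0}]}}

```text
t: 20.65
ee_pos: [0.5146, -0.005, 0.0358]
eef_rot: [-0.083, 0.702, 0.082, 0.702]
ft_force: [1.3, -6.4, -0.2]
width: 0.009
```

```bash
python3 look.py 11
```

```text
20.65 [ 0.5146 -0.005   0.0358] [ 1.2569 -6.3997 -0.2235]
```

View pics/w11.png

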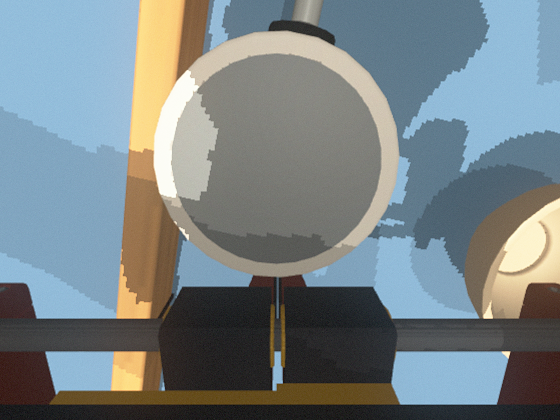

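I've felt the foot: the force has been rising since y≈-0.0067, and the view shows the foot (302,32) touching the tub. Next I'll raise the push gradually to about 14 N at the wrist, which is 12 N on the foot plus 2 N of sliding drag.

Emit:
{"name": "drive_tool", "arguments": {"moves": [{"delta_pos": [0, 0.4, 0], "twist": 0}, {"delta_pos": [0, 0.8, 0], "twist": 0}, {"delta_pos": [0, 1.2, 0], "twist": 0}, {"delta_pos": [0, 1.6, 0], "twist": 0}]}}

```text
t: 21.15
ee_pos: [0.5146, -0.0043, 0.0358]
eef_rot: [-0.083, 0.702, 0.081, 0.703]
ft_force: [1.5, -8.5, 0.3]
width: 0.006
```

Emit:
{"name": "drive_tool", "arguments": {"moves": [{"delta_pos": [0, 0.4, 0], "twist": 0}, {"delta_pos": [0, 0.8, 0], "twist": 0}, {"delta_pos": [0, 1.2, 0], "twist": 0}]}}

```text
t: 21.45
ee_pos: [0.5146, -0.0037, 0.0359]
eef_rot: [-0.083, 0.702, 0.081, 0.703]
ft_force: [1.5, -10.3, 1.7]
width: 0.003
```

Emit:
{"name": "drive_tool", "arguments": {"moves": [{"delta_pos": [0, 0.4, 0], "twist": 0}, {"delta_pos": [0, 0.8, 0], "twist": 0}, {"delta_pos": [0, 1.2, 0], "twist": 0}, {"delta_pos": [0, 1.6, 0], "twist": 0}, {"delta_pos": [0, 2, 0], "twist": 0}]}}

```text
t: 21.95
ee_pos: [0.5148, -0.0028, 0.036]
eef_rot: [-0.083, 0.702, 0.08, 0.703]
ft_force: [1.3, -12.8, 0.4]
width: 0.006
```

Emit:
{"name": "drive_tool", "arguments": {"moves": [{"delta_pos": [0, 0.3, 0], "twist": 0}, {"delta_pos": [0, 0.3, 0], "twist": 0}, {"delta_pos": [0, 0.3, 0], "twist": 0}]}}

```text
t: 22.25
ee_pos: [0.5149, -0.0026, 0.036]
eef_rot: [-0.083, 0.702, 0.08, 0.703]
ft_force: [1.3, -12.9, 0.8]
width: 0.004
```

Emit:
{"name": "drive_tool", "arguments": {"moves": [{"delta_pos": [0, 0.2, 0], "twist": 0}, {"delta_pos": [0, 0.2, 0], "twist": 0}, {"delta_pos": [0, 0.2, 0], "twist": 0}, {"delta_pos": [0, 0.2, 0], "twist": 0}, {"delta_pos": [0, 0.2, 0], "twist": 0}, {"delta_pos": [0, 0.2, 0], "twist": 0}, {"delta_pos": [0, 0.2, 0], "twist": 0}, {"delta_pos": [0, 0.2, 0], "twist": 0}, {"delta_pos": [0, 0.2, 0], "twist": 0}, {"delta_pos": [0, 0.2, 0], "twist": 0}]}}

```text
t: 23.25
ee_pos: [0.5149, -0.0026, 0.036]
eef_rot: [-0.083, 0.702, 0.08, 0.703]
ft_force: [0.7, -13.3, 1.1]
width: 0.005
```

```bash
python3 look.py 12
```

```text
23.25 [ 0.5149 -0.0026  0.036 ] [  0.6696 -13.2909   1.1165]
```

View pics/w12.png

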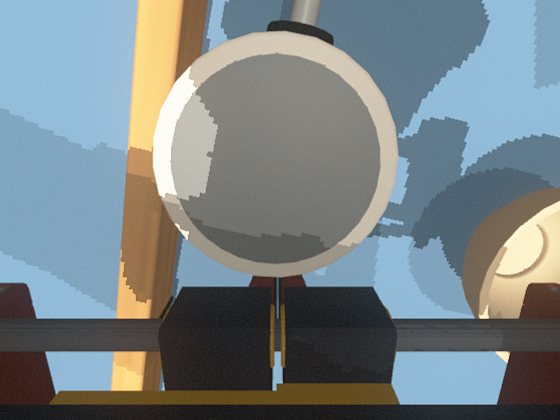

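View pics/s12.png

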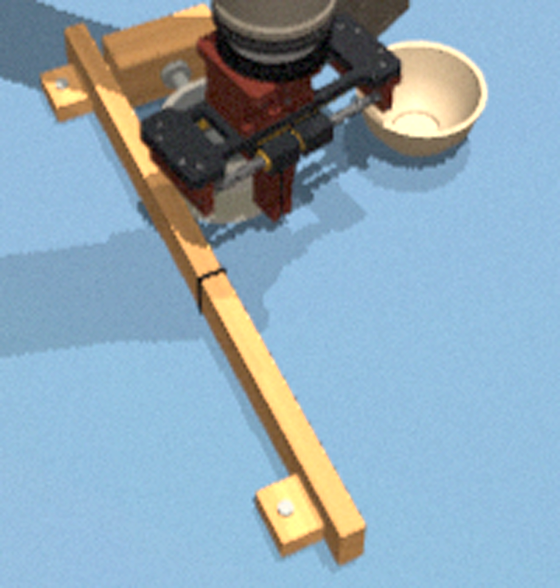

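I held 13 N for over a second with the tub still at the fence and the foot. Now a slow release.

Emit:
{"name": "drive_tool", "arguments": {"moves": [{"delta_pos": [0, -0.3, 0], "twist": 0}, {"delta_pos": [0, -0.6, 0], "twist": 0}, {"delta_pos": [0, -0.9, 0], "twist": 0}, {"delta_pos": [0, -1.2, 0], "twist": 0}, {"delta_pos": [0, -1.5, 0], "twist": 0}, {"delta_pos": [0, -1.8, 0], "twist": 0}, {"delta_pos": [0, -2.1, 0], "twist": 0}, {"delta_pos": [0, -2.4, 0], "twist": 0}, {"delta_pos": [0, -2.7, 0], "twist": 0}, {"delta_pos": [0, -3, 0], "twist": 0}]}}

```text
t: 24.35
ee_pos: [0.5145, -0.0033, 0.0357]
eef_rot: [-0.083, 0.702, 0.081, 0.702]
ft_force: [1.8, -7.1, -0.5]
width: 0.0
```

Emit:
{"name": "drive_tool", "arguments": {"moves": [{"delta_pos": [0, -0.3, 0], "twist": 0}, {"delta_pos": [0, -0.6, 0], "twist": 0}, {"delta_pos": [0, -0.9, 0], "twist": 0}, {"delta_pos": [0, -1.2, 0], "twist": 0}, {"delta_pos": [0, -1.5, 0], "twist": 0}, {"delta_pos": [0, -1.8, 0], "twist": 0}, {"delta_pos": [0, -2.1, 0], "twist": 0}, {"delta_pos": [0, -2.4, 0], "twist": 0}, {"delta_pos": [0, -2.7, 0], "twist": 0}, {"delta_pos": [0, -3, 0], "twist": 0}]}}

```text
t: 25.35
ee_pos: [0.5145, -0.0044, 0.0357]
eef_rot: [-0.083, 0.702, 0.083, 0.702]
ft_force: [1.6, -3.3, 0.3]
width: 0.002
```

Emit:
{"name": "drive_tool", "arguments": {"moves": [{"delta_pos": [0, -0.2, 0], "twist": 0}, {"delta_pos": [0, -0.4, 0], "twist": 0}, {"delta_pos": [0, -0.6, 0], "twist": 0}, {"delta_pos": [0, -0.8, 0], "twist": 0}, {"delta_pos": [0, -1, 0], "twist": 0}, {"delta_pos": [0, -1.2, 0], "twist": 0}, {"delta_pos": [0, -1.4, 0], "twist": 0}, {"delta_pos": [0, -1.6, 0], "twist": 0}, {"delta_pos": [0, -1.8, 0], "twist": 0}, {"delta_pos": [0, -2, 0], "twist": 0}]}}

```text
t: 26.35
ee_pos: [0.5141, -0.0062, 0.0356]
eef_rot: [-0.082, 0.702, 0.083, 0.702]
ft_force: [-0.1, 0.9, 0.4]
width: 0.002
```

The force is now about zero. I'll back off and look.

Emit:
{"name": "drive_tool", "arguments": {"moves": [{"delta_pos": [0.2, -0.5, 0], "twist": 0}, {"delta_pos": [0.5, -1.2, 0], "twist": 0}, {"delta_pos": [1, -2.5, 0], "twist": 0}, {"delta_pos": [1.5, -5, 0], "twist": 0}, {"delta_pos": [2, -10, 0], "twist": 0}, {"delta_pos": [2, -18, 0], "twist": 0}, {"delta_pos": [2, -28, 0], "twist": 0}, {"delta_pos": [2, -40, 0], "twist": 0}, {"delta_pos": [2, -52, 0], "twist": 0}, {"delta_pos": [2, -60, 0], "twist": 0}]}}

```text
t: 27.35
ee_pos: [0.5163, -0.0684, 0.0358]
eef_rot: [-0.082, 0.702, 0.082, 0.702]
ft_force: [0.8, 0.3, -0.3]
width: 0.005
```

```bash
python3 look.py 13; python3 -c "
from cell import robot
import cv2
cv2.imwrite('pics/c13.png',cv2.convertScaleAbs(cv2.resize(robot.snapshot('scene')[140:290,110:360],None,fx=3.2,fy=3.2,interpolation=cv2.INTER_CUBIC),alpha=1.5))"
```

```text
27.35 [ 0.5163 -0.0684  0.0358] [ 0.789   0.3344 -0.3072]
```

View pics/w13.png

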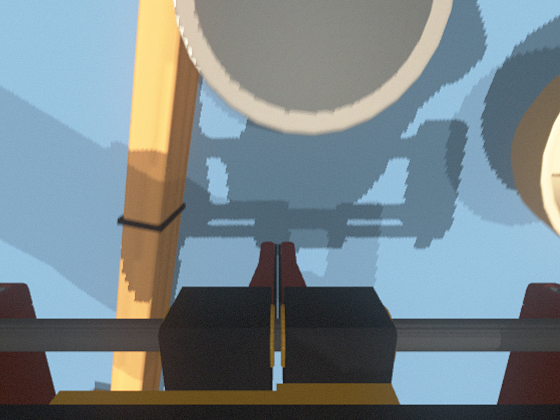

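View pics/s13.png

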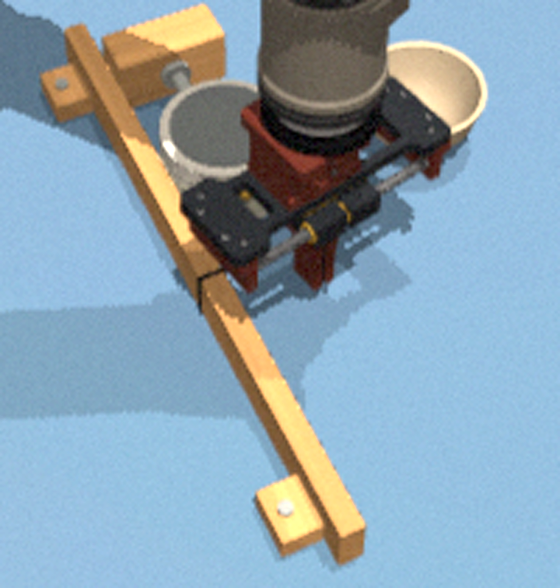

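View pics/c13.png

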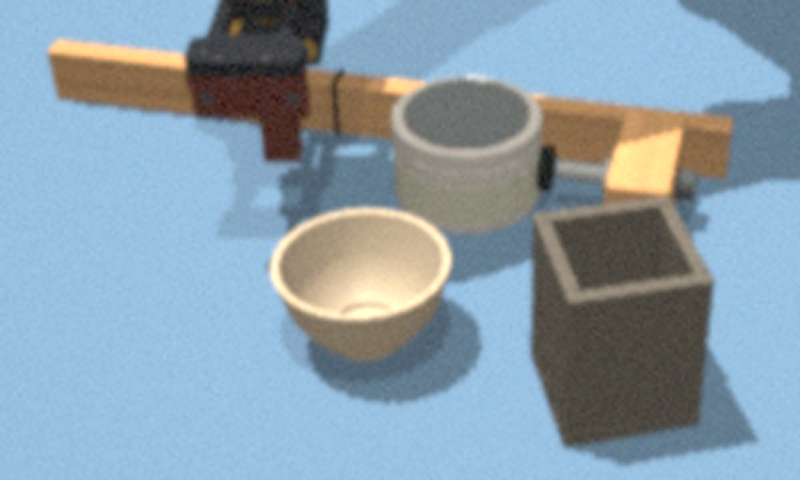

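Run:
```python
from h import *
from scipy.optimize import least_squares
s=robot.sense();T=np.eye(4);T[:3,:3]=R.from_quat(s["eef_rot"]).as_matrix();T[:3,3]=s["ee_pos"];T=T@robot.camera_info("wrist")["hand_eye"]
P=[wpx(T,u,v,.06) for u,v in((309,134),(175,10),(196,72),(452,10),(418,88),(245,120))]
g=least_squares(lambda t:[np.hypot(p[0]-t[0],p[1]-t[1])-.048 for p in P],[.5,.05]);print(g.x,g.fun.round(4))
# side
P=[px("side",190+x/2.8,170+y/2.8,.06) for x,y in((161,140),(220,79),(180,98),(180,179))]
g2=least_squares(lambda t:[np.hypot(p[0]-t[0],p[1]-t[1])-.048 for p in P],[.5,.05]);print(g2.x,g2.fun.round(4))
# fence face bottom/top from wrist
for u,v,z in((186,204,.04),(200,80,.0),(187,215,.0),(200,60,.04)): print(wpx(T,u,v,z).round(4))
# expected: tub at fence contact was (.5648-.058,-.155)
for y in(g.x[1],g2.x[1]): print(.5068-.0262*(y+.155))
```

```text
[0.50249411 0.05184132] [-0.0011 -0.0006  0.0005 -0.0009  0.0011  0.0004]
[0.49877131 0.0438606 ] [-0.0025  0.005  -0.0013  0.0055]
[ 0.4673 -0.0384  0.04  ]
[0.4552 0.0182 0.    ]
[ 0.4597 -0.0588  0.    ]
[0.4638 0.0239 0.04  ]
0.5013807573468793
0.5015898523035087
```

```bash
python3 -c "
from cell import robot
print(robot.finish_job())"
```

```text
the job is handed in; nothing more can be done
None
```

The job is handed in: the tub stands against both the fence and the sprung foot. I don't have the verdict, since handing in doesn't report one.

- **To the fence:** I slid the tub in -x with the closed fingers until it met the fence, about 100 mm before the mark. The force peaked at about 7.5 N.
- **Along the fence:** I pushed it from behind. The first 25° push leaned too far into the fence (wrist reading 4.7 N sideways, 3.1 N forward). I backed off before the mark, set the face to about 12°, and re-engaged.
- **Bedding on the foot:** I felt the foot at TCP y≈-0.007. I raised the push to about 13 N at the wrist, roughly 11–12 N on the foot after drag. It held for over 1 s and was released at 2–3 mm/s. The highest wrist reading was 13.3 N.

**Last checks:**
- **Fence:** the wrist camera puts the tub's centre at (0.5025, 0.052), about 1 mm from where it should be at the fence, which is within calibration. The side camera fit was poor (up to 5.5 mm residual, partly hidden by the gripper) and put x about 3 mm lower, so I gave it little weight.
- **Foot:** the scene view shows the tub upright and touching the foot. I judged the final contact by eye and from the release forces, since the contact force can't be read directly.
- **Bystanders:** the bowl and vase appear at the same pixels as at the start. The pumpkin wasn't in the last pictures, but the arm never came low near it.

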